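Put the tall spring back on the grooming-arm clamp

TASK

The clamp of the dog-grooming arm has been cleaned and its spring must go back on: thread the tall coil spring over the upright round rod of the clamp, hold it while you lower it all the way until its bottom coil rests on the plate, then let go and leave it standing there. Leave the short spring and the balm tin where they are.

Things in the scene. Friction and masses are not known exactly. Their poses are not given: they have to be found in the camera images.
- tall_spring_mid (a point): Centre, half-way up, of the tall coil spring standing loose and upright on the bench: bare steel, 60 mm tall, 44 mm outside and 34 mm inside diameter, 5 mm wire, about 110 g, a flat closed coil at each end, too stiff to give under the hand. z is its axis. It may be gripped across its diameter at any yaw; either end may be up.
- rod_foot (a point): Foot of the clamp's round steel rod (14 mm thick, rounded tip 64 mm up), on the top of its fixed dark steel plate (12 mm thick, 76 mm in x, from +40 to -150 mm in y); z is up the rod. The spring has 10 mm of room around it (a slight twist frees a caught coil); fully down, its centre is 30 mm above here. A square socket, 36 mm wide, 40 mm high, at y -100 mm takes no spring.
- short_spring_mid (a point): Centre of the short coil spring, a bystander: same steel, wire and diameter (44 mm) but only 30 mm tall, standing upright and loose on the bench.
- tin_mid (a point): Centre of the closed round aluminium tin of paw balm, a bystander: 68 mm in diameter, 32 mm tall, with a ribbed twist cap, loose on the bench.
Not all that is in view belongs to the job. What is meant by the part that bears rod_foot is not blue or turquoise, and is the larger of those in its own colour.

How it is judged:
By the outcome, as a careful person would: the job done as asked, in the order asked, and still so for the second after the job is handed in, with the robot touching nothing.
It also fails if it takes over 38 s, if anything falls off the work surface, if the arm or the gripper's body presses on something with over 40 N, if the wrist force passes 120 N, or if a joint passes its speed limit or range.

ROBOT

A 7-joint arm with a two-finger parallel gripper is mounted at the origin on the work surface. World frame = base frame: x ahead of the robot, y to its left, z up, the work surface at z = 0. Lengths are in m, angles in degrees, forces in N, time in s.
With the tool pointing down it reaches from about 0.4 to 0.875 m from the base axis. Payload 6.5 kg.
Tool frame: the origin (TCP) lies on the centre line of the jaws, within the pads' length; the fingertips stand robot.finger_overhang ahead of it and the grasp point (between the pads) lies 5 mm behind it (robot.finger_overhang is the distance from the TCP to the fingertips, in m); z points along the fingers, y is the line along which they close (so a half turn about z gives the same grasp; the last joint's range is limited). The gripper opens to 88 mm and grips with 3 to 60 N. Pads are 18 mm wide; open, the fingers measure 123 mm over their backs; the gripper's body (75 mm by 187 mm) begins 45 mm behind the grasp point.
Start: joints at [-3.793, 30.733, -0.252, 88.115, 0.149, 61.152, -4.079], TCP at [0.65, -0, 0.22] pointing down, gripper open.
Joint ranges: [-154.64, 154.64], [-21.42, 123.67], [-72.66, 72.17], [13.99, 137.28], [-74.86, 254.86], [10.95, 109.41], [-158.01, 158.01]. Speed limits (degrees/s): [136.94, 136.94, 180, 180, 180, 180, 180].

INTERFACE

Orientations are given as [roll, pitch, yaw] about the fixed x, y, z axes, in that order (R = Rz(yaw) Ry(pitch) Rx(roll)).
In Python, from plant import robot, snapshot gives the robot as it stands.
- The arm moves only by the tool move_arm, never from a script. Its argument "motion" is a list that holds one entry, the list of rows, each a list of 6 numbers: the shift along the tool's x, y, z in mm, then the turn, a rotation vector about the tool's x, y, z in degrees. A call has 1 to 5 rows; each row is the pose to reach, as a shift and turn from the pose commanded when the call began, along the tool's axes at that moment; what a row does not reach only later rows make up. A row lasts 1/12 s, in which the tool goes at most 41.7 mm and 7.16 degrees, less where a joint would pass 70% of its speed; a pose out of reach is approached as far as the arm can. A call with a gripper value outside its range is refused whole. "grip" is the opening, from 0 (shut) to 1 (fully open), set as the call begins (left out, the last holds). The fingers move at their own pace and stop on an object; the grip force is fixed at half the most. Time passes only in rows, so rows that repeat a pose let the fingers close. It gives the time, the measured TCP pose, the force, the opening and the grip force at its end, in the units of the state.
- robot.get_obs(): the state, without advancing time (a new reading comes with each control period).
- snapshot(name): name is "scene" or "side" or "wrist"; returns a dict with "frame" (384x512x3 uint8, red, green, blue), "depth" (384x512 float32, m along the optical axis (not along the pixel's ray), 0 where there is no reading), "intrinsics" (3x3 intrinsics, pixels), "pose" (4x4, takes a point from camera to world coordinates); the wrist camera has in their place "tool_from_camera" (4x4, takes a point from camera to tool coordinates, whose origin is the TCP and whose axes are the flange's). Camera axes: x right, y down, z forward; pixel columns grow to the right and rows downward; lengths in m; the calibration is good to about 2 mm. A picture is of the moment at which its call begins: read the wrist's pose just before it.
- robot.finish_job(): hands the job in; it is judged then, once.
The state is a dict: "time": time; "joint_pos": joint angles; "dq": joint speeds; "joint_torque": joint torques, N m; "eef_pos": TCP position; "ee_rot": TCP orientation; "ft_force": force on the tool from outside, world axes, zero at the start; "torque": the same for the moment, N m; "width": finger opening in m; "grasp_force": force on a finger pad.
Only numpy, scipy, OpenCV 4.12 (cv2) and the standard library are available. Lean on these libraries where they do the work, as an engineer would, in place of code of your own. Each camera call takes 0.05 s, during which the arm holds its last target. There are 200 camera calls.

## Working session

There is one attempt and no reset: what is moved stays moved. The work goes in short steps, Python scripts to look and compute and a tool call to move; the robot and the scene stay as the last step left them, time stands still between calls to the robot, and variables do not carry over. Pictures are saved under pics/ and viewed, at most 10 in all, crops included, and the job is handed in when it is done.

Besides the shell and the picture viewer there is one more tool, called after "Call:" as name([rows], argument=value, ...), one row to a line, values as JSON. move_arm: Moves the arm, as the interface text tells. Its arguments: {"type":"object","properties":{"motion":{"type":"array","items":{"type":"array","items":{"type":"array","items":{"type":"number"}}}},"grip":{"type":"number"}},"required":["motion"]}

```bash
mkdir -p pics
cat > h.py <<'E'
import numpy as np,cv2
from plant import robot,snapshot
def snap(n,f=None):
    s=snapshot(n)
    if f: cv2.imwrite('pics/'+f,s['frame'][:,:,::-1])
    return s
def cloud(s,T=None):
    d=s['depth'];K=s['intrinsics'];T=s['pose'] if T is None else T
    v,u=np.indices(d.shape)
    p=np.stack([(u-K[0,2])/K[0,0]*d,(v-K[1,2])/K[1,1]*d,d],-1)
    return p@T[:3,:3].T+T[:3,3]
E
python3 - <<'E'
from h import *
o=robot.get_obs();print(o['time'],o['eef_pos'],o['ee_rot'],o['width'],robot.finger_overhang)
a=snap('scene');b=snap('side')
cv2.imwrite('pics/a.png',a['frame'][:,:,::-1]);cv2.imwrite('pics/b.png',b['frame'][:,:,::-1])
np.savez('s.npz',ap=cloud(a),bp=cloud(b),af=a['frame'],bf=b['frame'])
print(a['pose'].round(2),b['pose'].round(2))
E
```

```text
0.0 [ 6.49375448e-01 -1.41560071e-05  2.19563821e-01] [-1.79904616e+02  9.05152894e-03  9.00083229e+01] 0.08783643590461915 0.014
[[ 0.15  0.83 -0.53  1.33]
 [ 0.99 -0.12  0.09 -0.26]
 [ 0.01 -0.54 -0.84  1.25]
 [ 0.    0.    0.    1.  ]] [[-0.75 -0.38  0.54  0.  ]
 [-0.66  0.43 -0.62  0.52]
 [ 0.   -0.82 -0.57  0.67]
 [ 0.    0.    0.    1.  ]]
```

View pics/a.png

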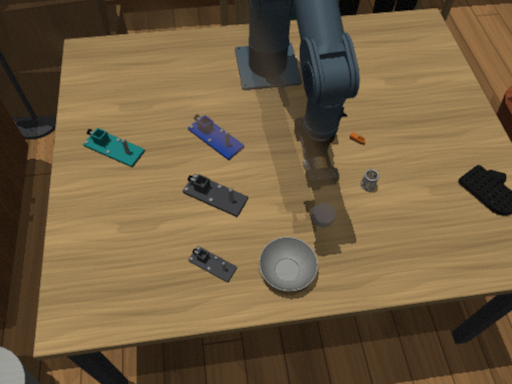

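View pics/b.png

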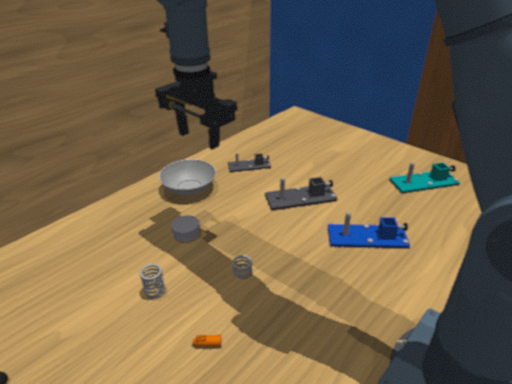

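The larger dark plate is at scene (215,195), with its rod near (235,197) (side view: rod at (282,187)). The tall spring is at scene (371,180) and side (152,281). The short spring is at side (242,266), hidden under the arm in the scene view. The tin is at scene (323,213), and the bowl and the smaller and coloured plates are distractors.

Run:
```python
import numpy as np,cv2
s=np.load('s.npz')
def box(k,u0,u1,v0,v1,zl,zh):
    p=s[k][v0:v1,u0:u1].reshape(-1,3);p=p[(p[:,2]>zl)&(p[:,2]<zh)]
    print(k,len(p),'med',np.median(p,0).round(3),'min',p.min(0).round(3),'max',p.max(0).round(3),'mid',((p.min(0)+p.max(0))/2).round(3));return p
print('tall');box('ap',355,388,165,197,.045,.07);box('ap',355,388,165,197,.015,.07);box('bp',132,172,258,305,.048,.07);box('bp',132,172,258,305,.012,.07)
print('short');box('bp',228,258,250,285,.01,.04)
print('tin');box('ap',308,340,200,226,.02,.04)
print('rod');box('ap',222,245,185,212,.055,.09);box('bp',274,290,174,205,.04,.09);box('bp',274,290,174,205,.06,.09)
p=box('ap',178,252,170,218,.006,.016)
r=cv2.minAreaRect((p[:,:2]*1000).astype(np.float32));print(r)
p=box('bp',260,342,175,212,.006,.016)
r=cv2.minAreaRect((p[:,:2]*1000).astype(np.float32));print(r)
print('socket');box('ap',178,252,170,218,.035,.06)
```

```text
tall
ap 96 med [0.567 0.224 0.055] min [0.543 0.2   0.045] max [0.588 0.244 0.064] mid [0.565 0.222 0.055]
ap 215 med [0.567 0.222 0.042] min [0.543 0.2   0.015] max [0.588 0.244 0.064] mid [0.565 0.222 0.04 ]
bp 225 med [0.561 0.228 0.059] min [0.54  0.204 0.048] max [0.585 0.247 0.064] mid [0.563 0.226 0.056]
bp 504 med [0.555 0.227 0.045] min [0.54  0.204 0.012] max [0.585 0.247 0.064] mid [0.563 0.226 0.038]
short
bp 253 med [0.462 0.063 0.026] min [0.442 0.039 0.01 ] max [0.485 0.083 0.033] mid [0.464 0.061 0.022]
tin
ap 404 med [0.662 0.057 0.03 ] min [0.622 0.025 0.02 ] max [0.695 0.095 0.039] mid [0.659 0.06  0.03 ]
rod
ap 27 med [ 0.572 -0.205  0.068] min [ 0.564 -0.211  0.055] max [ 0.576 -0.199  0.079] mid [ 0.57  -0.205  0.067]
bp 64 med [ 0.564 -0.199  0.06 ] min [ 0.559 -0.208  0.04 ] max [ 0.575 -0.195  0.078] mid [ 0.567 -0.201  0.059]
bp 32 med [ 0.564 -0.2    0.071] min [ 0.559 -0.208  0.061] max [ 0.571 -0.195  0.078] mid [ 0.565 -0.201  0.069]
ap 1000 med [ 0.549 -0.241  0.011] min [ 0.433 -0.357  0.006] max [ 0.622 -0.131  0.016] mid [ 0.528 -0.244  0.011]
((527.9574584960938, -251.41387939453125), (232.35116577148438, 151.45083618164062), 73.85432434082031)
bp 930 med [ 0.538 -0.231  0.014] min [ 0.433 -0.338  0.006] max [ 0.615 -0.149  0.016] mid [ 0.524 -0.244  0.011]
((531.8157958984375, -245.1162567138672), (195.0854949951172, 89.97618103027344), 47.88398361206055)
socket
ap 179 med [ 0.513 -0.287  0.046] min [ 0.48  -0.327  0.035] max [ 0.578 -0.199  0.059] mid [ 0.529 -0.263  0.047]
```

Call:
move_arm([
  [[37,-14,0,0,0,0],[74,-28,0,0,0,0],[111,-42,0,0,0,0],[148,-56,0,0,0,0],[185,-70,0,0,0,0]],
])

```text
time: 0.52
eef_pos: [0.5788, 0.1864, 0.2201]
ee_rot: [-180.0, 0.0, 90.0]
ft_force: [0.3, 0.9, -0.1]
width: 0.0883
grasp_force: 0.0
```

Call:
move_arm([
  [[25,-10,20,0,0,0],[39,-15,40,0,0,0],[39,-15,60,0,0,0],[39,-15,60,0,0,0],[39,-15,60,0,0,0]],
])

```text
time: 0.93
eef_pos: [0.5643, 0.2232, 0.1595]
ee_rot: [-179.9, 0.1, 90.0]
ft_force: [0.8, -0.2, 0.2]
width: 0.0881
grasp_force: 0.0
```

Run:
```python
from h import *
from scipy.spatial.transform import Rotation as R
o=robot.get_obs();print(o['time'],o['eef_pos'],o['ee_rot'])
s=snap('wrist','w1.png')
T=np.eye(4);T[:3,:3]=R.from_euler('xyz',o['ee_rot'],degrees=True).as_matrix();T[:3,3]=o['eef_pos']
p=cloud(s,T@s['tool_from_camera'])
m=(s['depth']>0)&(p[...,2]>.045)&(p[...,2]<.07)&(abs(p[...,0]-.564)<.05)&(abs(p[...,1]-.224)<.05)
q=p[m];print(len(q),np.median(q,0),q.min(0),q.max(0))
m=m&(p[...,2]>.054)
q=(p[m][:,:2]*1000).astype(np.float32);print(cv2.minEnclosingCircle(q))
a,*_=np.linalg.lstsq(np.c_[2*q,np.ones(len(q))],(q**2).sum(1),rcond=None);print(a[:2])
```

```text
0.9333 [0.56426077 0.22318338 0.15953955] [-1.79862663e+02  9.30769992e-02  8.99877243e+01]
751 [0.56284182 0.22694413 0.05812629] [0.54108545 0.20470419 0.0450958 ] [0.58360367 0.24716159 0.06111718]
((562.4957275390625, 225.69190979003906), 21.85252571105957)
[562.41554776 226.17614897]
```

View pics/w1.png

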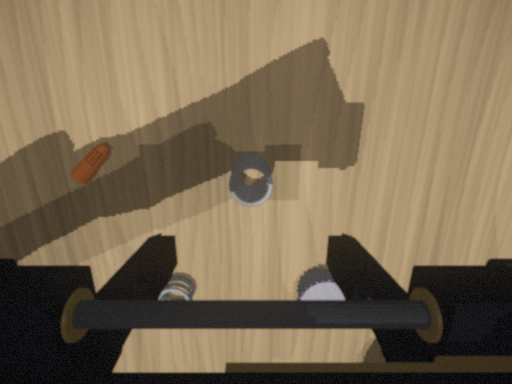

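The wrist view shows the tall spring's ring at (250,185), at about world (0.5625, 0.226). The short spring at (176,288) and the tin at (322,287) are clear of it.

Call:
move_arm([
  [[2.5,-2,35,0,0,0],[2.5,-2,70,0,0,0],[2.5,-2,100,0,0,0],[2.5,-2,115,0,0,0],[2.5,-2,122,0,0,0]],
])

```text
time: 1.4
eef_pos: [0.5629, 0.225, 0.0372]
ee_rot: [-179.9, 0.1, 89.9]
ft_force: [0.3, -0.1, 0.2]
width: 0.0879
grasp_force: 0.0
```

Call:
move_arm([
  [[0,0,0,0,0,0],[0,0,0,0,0,0],[0,0,0,0,0,0],[0,0,0,0,0,0],[0,0,0,0,0,0]],
], grip=0)

```text
time: 1.82
eef_pos: [0.5639, 0.2268, 0.0397]
ee_rot: [179.9, -0.1, 90.0]
ft_force: [0.2, 0.4, 0.3]
width: 0.0567
grasp_force: 0.0
```

Call:
move_arm([
  [[0,0,0,0,0,0],[0,0,0,0,0,0],[0,0,0,0,0,0],[0,0,0,0,0,0],[0,0,0,0,0,0]],
])

```text
time: 2.23
eef_pos: [0.5634, 0.2267, 0.0389]
ee_rot: [180.0, -0.0, 90.0]
ft_force: [0.1, -0.9, 3.6]
width: 0.0406
grasp_force: 30.0
```

Call:
move_arm([
  [[0,0,-10,0,0,0],[0,0,-35,0,0,0],[0,0,-70,0,0,0],[0,0,-100,0,0,0],[0,0,-110,0,0,0]],
])

```text
time: 2.65
eef_pos: [0.5651, 0.2274, 0.1532]
ee_rot: [179.7, -0.1, 90.0]
ft_force: [1.4, 0.6, -0.9]
width: 0.0413
grasp_force: 30.0
```

Run:
```python
from h import *
o=robot.get_obs();print(o['time'],o['eef_pos'],o['width'],o['grasp_force'])
s=snap('side');w=snap('wrist')
im=np.hstack([cv2.resize(s['frame'][100:340,20:260],(400,400)),cv2.resize(w['frame'][140:384,130:374],(400,400))])
cv2.imwrite('pics/g1.png',im[:,:,::-1])
```

```text
2.65 [0.56506354 0.22744076 0.15315921] 0.041289495959508815 29.999483561259694
```

View pics/g1.png

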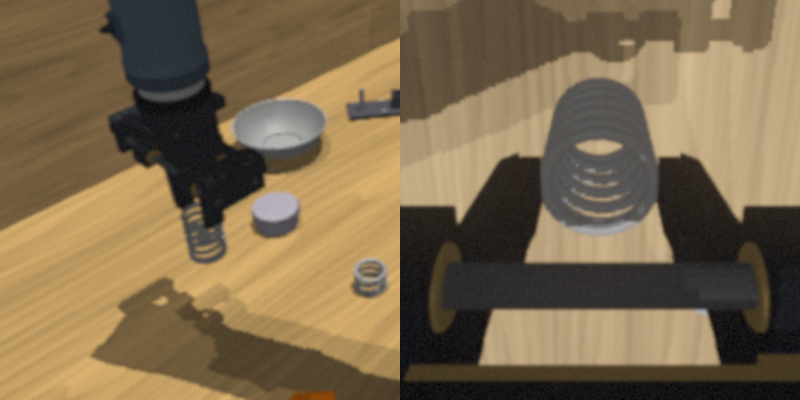

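The spring is held, but the opening of 41 mm suggests it sits off-centre or tilted. I'll measure its axis in the tool frame.

Run:
```python
from h import *
w=snap('wrist');p=cloud(w,w['tool_from_camera'])*1000
T=w['tool_from_camera'];print(T.round(3))
m=np.zeros(p.shape[:2],bool);m[180:285,212:294]=1
m&=(w['depth']>0)&(abs(p[...,1])<26)&(p[...,2]>-35)&(p[...,2]<60)
q=p[m]
for z in range(-35,60,6):
    a=q[(q[:,2]>z)&(q[:,2]<=z+6)]
    if len(a)>5: print(z,len(a),a[:,:2].min(0).round(1),a[:,:2].max(0).round(1),cv2.minEnclosingCircle(a[:,:2].astype(np.float32)))
s=snap('side');p=cloud(s)*1000;o=robot.get_obs();c=o['eef_pos']*1000;print(c)
q=p[(abs(p-c)[...,:2].max(-1)<45)&(p[...,2]<c[2]+30)&(p[...,2]>c[2]-60)]
for z in range(int(c[2])-60,int(c[2])+30,6):
    a=q[(q[:,2]>z)&(q[:,2]<=z+6)]
    if len(a)>5: print(z,len(a),a[:,:2].min(0).round(1),a[:,:2].max(0).round(1))
```

```text
[[ 0.    -0.948 -0.317  0.083]
 [ 1.     0.     0.001 -0.001]
 [-0.001 -0.317  0.948 -0.163]
 [ 0.     0.     0.     1.   ]]
-35 129 [ -9.6 -21.9] [ 9.3 21.1] ((-0.07680770754814148, -0.23813395202159882), 23.32779312133789)
-29 123 [ -9.2 -22.6] [ 9.3 21.9] ((1.1717984676361084, -0.33655524253845215), 23.520185470581055)
-23 1712 [-23.  -23.5] [20.7 22.7] ((1.2120931148529053, -0.3918202817440033), 24.357254028320312)
-17 354 [-19.6 -22.5] [20.7 23.2] ((3.5933525562286377, 0.3068844974040985), 23.296829223632812)
-11 507 [-22. -19.] [20.7 20.5] ((-0.8855115175247192, -0.8280581831932068), 21.80842399597168)
-5 532 [-23.  -22.1] [21.  15.4] ((-1.0473216772079468, -1.0479600429534912), 22.01662826538086)
1 445 [-22.5 -18.1] [20.8 20.4] ((-0.8667581081390381, -0.7323282361030579), 21.732730865478516)
7 404 [-22.4 -22. ] [21.3 17. ] ((-0.7838097214698792, -1.41047203540802), 22.06118392944336)
13 377 [-23.  -17.7] [20.4 20.1] ((-1.2397680282592773, -0.5108187198638916), 21.89043426513672)
19 293 [-18.8 -21.8] [20.9 18.9] ((1.5419814586639404, -1.1526503562927246), 21.0845947265625)
25 288 [-22.4 -17.3] [20.  19.8] ((-1.2138468027114868, -0.6201299428939819), 21.729467391967773)
31 399 [-20.8 -22. ] [21. 20.] ((0.5278701782226562, -0.9740214347839355), 21.39361000061035)
37 48 [-18.1 -21.8] [20.8 18.6] ((2.427696466445923, -1.2882493734359741), 20.82166862487793)
[562.00735234 226.06658361 147.19947785]
111 66 [540.5 206.5] [583.4 247. ]
117 71 [539.5 206.9] [580.9 247. ]
123 40 [542.3 205.7] [583.1 246.9]
129 58 [540.9 205.3] [569.6 247.4]
135 34 [540.5 207.7] [579.  246.3]
141 51 [540.2 206.7] [582.3 245.1]
147 61 [541.8 214.9] [584.8 248.2]
153 37 [540.4 209.7] [584.9 239.2]
159 49 [543.  220.3] [582.9 247. ]
165 70 [533.2 216.3] [586.  246.9]
171 77 [527.5 218. ] [596.8 245. ]
```

The spring sits upright and central in the jaws, offset by about (-1,-1) mm, with its bottom about 37 mm below the TCP. Next I'll carry it past the rod so the wrist camera looks straight down on it.

Call:
move_arm([
  [[-25,0,0,0,0,0],[-63,1,0,0,0,0],[-101,2,0,0,0,0],[-139,3,0,0,0,0],[-177,4,0,0,0,0]],
])

```text
time: 3.27
eef_pos: [0.565, 0.0476, 0.146]
ee_rot: [-179.8, 0.0, 90.0]
ft_force: [1.0, -0.5, -1.0]
width: 0.0411
grasp_force: 30.0
```

Call:
move_arm([
  [[-38,0,0,0,0,0],[-76,0,0,0,0,0],[-114,0,0,0,0,0],[-152,0,0,0,0,0],[-190,0,0,0,0,0]],
])

```text
time: 3.68
eef_pos: [0.565, -0.142, 0.146]
ee_rot: [-179.8, -0.0, 90.0]
ft_force: [0.5, -0.2, -1.8]
width: 0.0409
grasp_force: 30.0
```

Call:
move_arm([
  [[-38,0,0,0,0,0],[-76,0,0,0,0,0],[-110,0,0,0,0,0],[-125,0,0,0,0,0],[-125,0,0,0,0,0]],
])

```text
time: 4.1
eef_pos: [0.5643, -0.2706, 0.1461]
ee_rot: [-179.8, 0.1, 89.6]
ft_force: [-0.1, 0.5, -1.3]
width: 0.041
grasp_force: 30.0
```

Call:
move_arm([
  [[0,0,0,0,0,0],[0,0,0,0,0,0],[0,0,0,0,0,0]],
])

```text
time: 4.35
eef_pos: [0.5672, -0.2627, 0.1476]
ee_rot: [-179.9, -0.1, 90.2]
ft_force: [-0.2, 0.5, -1.2]
width: 0.0412
grasp_force: 30.0
```

Run:
```python
from h import *
from scipy.spatial.transform import Rotation as R
o=robot.get_obs();print(o['time'],o['eef_pos'],o['ee_rot'],o['width'])
s=snap('wrist','w2.png')
p=cloud(s,s['tool_from_camera'])*1000
T=np.eye(4);T[:3,:3]=R.from_euler('xyz',o['ee_rot'],degrees=True).as_matrix();T[:3,3]=o['eef_pos']
P=cloud(s,T@s['tool_from_camera'])
m=(s['depth']>0)&(np.hypot(P[...,0]-.567,P[...,1]+.203)<.025)&(P[...,2]>.025)&(P[...,2]<.085)
v,u=np.where(m);print(u.min(),u.max(),v.min(),v.max())
for z in range(25,80,8):
    k=m&(P[...,2]*1000>z)&(P[...,2]*1000<=z+8)
    if k.sum()>4:
        a=p[k];b=P[k];print(z,k.sum(),((a.min(0)+a.max(0))/2).round(1),(a.max(0)-a.min(0)).round(1),cv2.minEnclosingCircle((b[:,:2]*1000).astype(np.float32)))
```

```text
4.35 [ 0.56717183 -0.2627378   0.14762911] [-1.79935714e+02 -1.04659347e-01  9.01785648e+01] 0.041152275131772435
244 260 117 136
25 8 [ 65.2  -1.7 118.7] [2.9 8.6 6.7] ((565.1575317382812, -197.80914306640625), 4.429758071899414)
33 5 [ 64.7   1.2 109.7] [3.1 8.5 5.7] ((568.04833984375, -197.94566345214844), 4.504600524902344)
41 8 [ 65.2  -1.1 102.9] [2.5 9.2 5.1] ((565.708984375, -197.8677215576172), 4.630952835083008)
49 5 [64.9  1.  93.5] [2.6 8.  3.6] ((567.8944091796875, -197.7234649658203), 4.178676605224609)
57 9 [64.9 -1.2 86.8] [ 3.2 10.4  6.3] ((565.7169189453125, -198.53134155273438), 5.2337260246276855)
65 106 [59.6 -0.3 78.3] [13.2 13.5  7.1] ((566.4842529296875, -202.9347381591797), 6.88433313369751)
73 110 [59.4 -0.4 73. ] [9.8 9.9 3.6] ((566.3304443359375, -202.9644012451172), 5.277168273925781)
```

View pics/w2.png

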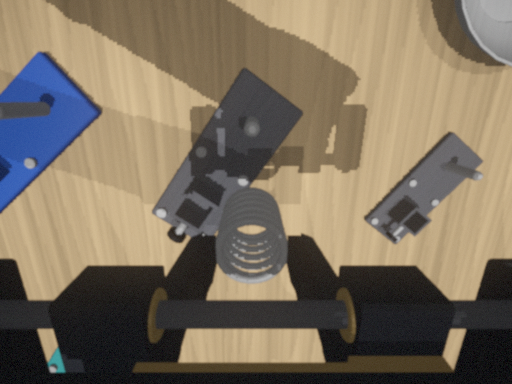

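The rod tip is at (252,127), at tool (59.5, -0.3). The held spring is at (252,235). I'll move above the rod and average a few pose readings there.

Call:
move_arm([
  [[20,0,0,0,0,0],[40,0,0,0,0,0],[55,0.5,0,0,0,0],[61,0.5,0,0,0,0],[61,0.5,0,0,0,0]],
])

```text
time: 4.82
eef_pos: [0.568, -0.2015, 0.1485]
ee_rot: [180.0, -0.1, 90.2]
ft_force: [-0.1, -0.8, -1.1]
width: 0.041
grasp_force: 30.0
```

Call:
move_arm([
  [[0,0,0,0,0,0],[0,0,0,0,0,0],[0,0,0,0,0,0]],
])

```text
time: 5.07
eef_pos: [0.5673, -0.2059, 0.1484]
ee_rot: [-180.0, 0.0, 89.9]
ft_force: [0.5, -0.3, -1.3]
width: 0.0408
grasp_force: 30.0
```

Run:
```python
from h import *
L=[]
for i in range(5):
    L.append(robot.get_obs()['eef_pos']); s=snap('wrist' if i<4 else 'side')
    if i==3: w=s
print(np.array(L).round(4),np.mean(L,0).round(4))
p=cloud(w,w['tool_from_camera'])*1000
m=(w['depth']>0)&(np.hypot(p[...,0],p[...,1])<24)&(p[...,2]>-25)&(p[...,2]<120)
for z0,z1 in((-25,-20),(-10,0),(0,10),(10,20),(20,30),(30,40),(45,68),(68,76),(76,90),(90,120)):
    a=p[m&(p[...,2]>z0)&(p[...,2]<=z1)]
    if len(a)>4: print(z0,len(a),((a.min(0)+a.max(0))/2).round(1),(a.max(0)-a.min(0)).round(1))
# side view: rod vs spring
P=cloud(s)*1000;d=s['depth']>0
for n,z0,z1 in(('rod',55,82),('bottom coil',104,116)):
    a=P[d&(np.hypot(P[...,0]-567,P[...,1]+203)<28)&(P[...,2]>z0)&(P[...,2]<z1)]
    if len(a): print(n,len(a),a.min(0).round(1),a.max(0).round(1),cv2.minEnclosingCircle(a[:,:2].astype(np.float32)))
im=np.hstack([cv2.resize(s['frame'][90:240,200:350],(400,400)),cv2.resize(w['frame'][100:300,150:350],(400,400))])
cv2.imwrite('pics/g2.png',im[:,:,::-1])
```

```text
[[ 0.5673 -0.2059  0.1484]
 [ 0.5673 -0.2058  0.1484]
 [ 0.5673 -0.2056  0.1484]
 [ 0.5673 -0.2054  0.1484]
 [ 0.5674 -0.2052  0.1484]] [ 0.5673 -0.2055  0.1484]
-25 492 [ -0.3  -0.1 -22.5] [41.7 44.7  4.9]
-10 837 [-0.9 -1.  -5. ] [43.3 42.4 10. ]
0 716 [-0.8 -0.8  5. ] [43.3 42.2 10. ]
10 638 [-0.8 -0.9 15. ] [43.6 42.1 10. ]
20 535 [-0.7 -1.  25. ] [43.1 41.5 10. ]
30 463 [ 0.3 -1.  34.4] [41.7 42.2  8.7]
76 47 [ 7.4 -0.7 84.3] [ 4.3 12.1 10.9]
90 108 [  6.   -0.9 104.5] [ 7.5 14.  28.7]
rod 41 [ 559.4 -207.6   55. ] [ 571.6 -192.8   81.1] ((563.996337890625, -199.94866943359375), 7.653445243835449)
bottom coil 30 [ 545.4 -226.5  110.3] [ 586.8 -183.4  115.7] ((565.581298828125, -205.10801696777344), 22.7557373046875)
```

View pics/g2.png

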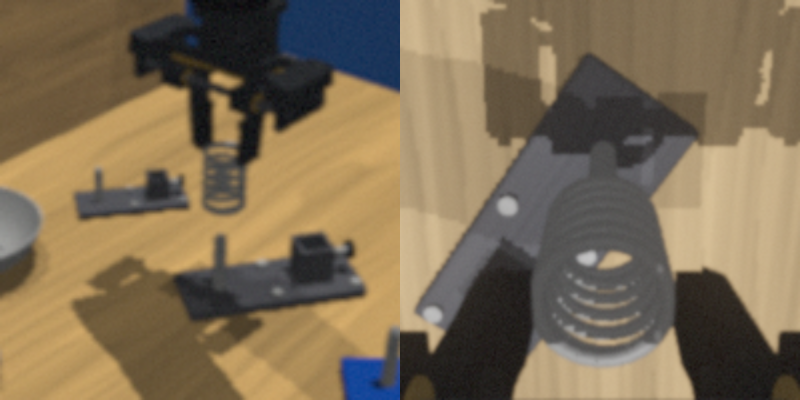

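The wrist picture shows the rod ahead of the spring's axis at crop (600,150). It comes out about 2.5–3 mm off in tool x, and the side view agrees. I'll correct by 2.5 mm and lower in stages.

Call:
move_arm([
  [[2.5,0,0,0,0,0],[2.5,0,10,0,0,0],[2.5,0,22,0,0,0],[2.5,0,34,0,0,0],[2.5,0,45,0,0,0]],
])

```text
time: 5.73
eef_pos: [0.5667, -0.2018, 0.1014]
ee_rot: [-179.9, -0.0, 90.0]
ft_force: [-0.5, 0.1, -1.8]
width: 0.0416
grasp_force: 30.0
```

Call:
move_arm([
  [[0,0,0,0,0,0],[0,0,4,0,0,0]],
])

```text
time: 5.9
eef_pos: [0.5672, -0.202, 0.0986]
ee_rot: [-179.9, -0.0, 90.0]
ft_force: [1.0, 0.2, -0.7]
width: 0.0412
grasp_force: 30.0
```

Run:
```python
from h import *
o=robot.get_obs();print(o['eef_pos'],o['ft_force'],o['torque'])
s=snap('side');w=snap('wrist')
im=np.hstack([cv2.resize(s['frame'][110:230,220:340],(400,400)),cv2.resize(w['frame'][140:300,170:330],(400,400))])
cv2.imwrite('pics/g3.png',im[:,:,::-1])
```

```text
[ 0.56717592 -0.20198226  0.09864971] [ 0.9701885   0.20764255 -0.70756992] [ 0.01071562 -0.08280874 -0.01783981]
```

View pics/g3.png

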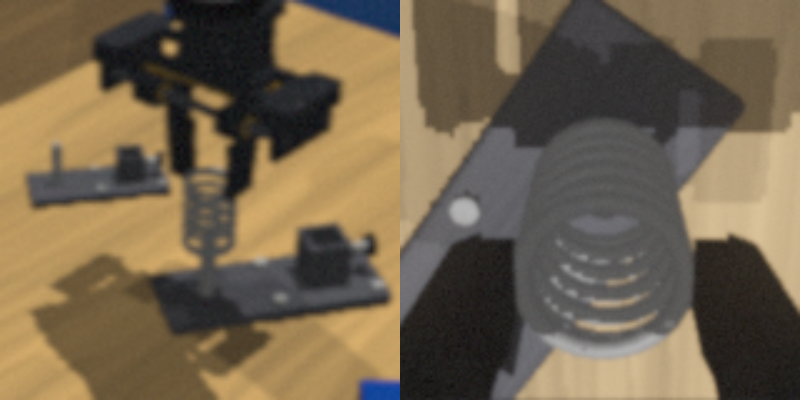

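The side view at crop (208,270) shows the rod entering the bottom of the spring, with no contact force. I'll keep lowering.

Call:
move_arm([
  [[0,0,8,0,0,0],[0,0,16,0,0,0],[0,0,24,0,0,0],[0,0,32,0,0,0],[0,0,38,0,0,0]],
])

```text
time: 6.42
eef_pos: [0.567, -0.2018, 0.0601]
ee_rot: [-179.9, -0.0, 90.0]
ft_force: [-0.1, 0.7, -0.7]
width: 0.0412
grasp_force: 30.0
```

Call:
move_arm([
  [[0,0,2,0,0,0],[0,0,4,0,0,0],[0,0,6,0,0,0],[0,0,7.5,0,0,0],[0,0,8.5,0,0,0]],
])

```text
time: 6.83
eef_pos: [0.5677, -0.2021, 0.053]
ee_rot: [180.0, 0.0, 90.0]
ft_force: [0.4, 0.2, -1.6]
width: 0.0415
grasp_force: 30.0
```

Call:
move_arm([
  [[0,0,0.5,0,0,0],[0,0,1,0,0,0],[0,0,1,0,0,0]],
])

```text
time: 7.08
eef_pos: [0.5676, -0.202, 0.052]
ee_rot: [180.0, 0.0, 90.0]
ft_force: [0.1, -0.2, -1.5]
width: 0.0411
grasp_force: 30.0
```

Call:
move_arm([
  [[0,0,0.4,0,0,0],[0,0,0.8,0,0,0],[0,0,0.8,0,0,0]],
])

```text
time: 7.33
eef_pos: [0.5675, -0.202, 0.0511]
ee_rot: [180.0, 0.0, 90.0]
ft_force: [-0.0, -0.7, -1.9]
width: 0.0413
grasp_force: 30.0
```

Call:
move_arm([
  [[0,0,0.4,0,0,0],[0,0,0.8,0,0,0],[0,0,0.8,0,0,0]],
])

```text
time: 7.58
eef_pos: [0.5676, -0.202, 0.0509]
ee_rot: [180.0, -0.0, 90.0]
ft_force: [-2.5, 0.2, 4.8]
width: 0.0414
grasp_force: 30.0
```

The bottom coil now bears on the plate: +4.8 N at the expected height. I'll release.

Call:
move_arm([
  [[0,0,0,0,0,0],[0,0,0,0,0,0],[0,0,0,0,0,0],[0,0,0,0,0,0],[0,0,0,0,0,0]],
], grip=0.85)

```text
time: 8.0
eef_pos: [0.5675, -0.2021, 0.0502]
ee_rot: [180.0, 0.0, 90.0]
ft_force: [0.0, -0.4, -0.2]
width: 0.0725
grasp_force: 0.0
```

Call:
move_arm([
  [[0,0,0,0,0,0],[0,0,0,0,0,0],[0,0,0,0,0,0]],
])

```text
time: 8.25
eef_pos: [0.5675, -0.202, 0.0503]
ee_rot: [-180.0, 0.0, 90.0]
ft_force: [-0.6, -0.5, -0.8]
width: 0.0749
grasp_force: 0.0
```

Call:
move_arm([
  [[0,0,-10,0,0,0],[0,0,-30,0,0,0],[0,0,-60,0,0,0],[0,0,-95,0,0,0],[0,0,-130,0,0,0]],
])

```text
time: 8.67
eef_pos: [0.567, -0.2019, 0.1822]
ee_rot: [-180.0, -0.0, 90.0]
ft_force: [1.4, -0.3, 0.5]
width: 0.0752
grasp_force: 0.0
```

Call:
move_arm([
  [[-20,0,0,0,0,0],[-50,0,0,0,0,0],[-60,0,0,0,0,0],[-60,0,0,0,0,0],[-60,0,0,0,0,0]],
])

```text
time: 9.08
eef_pos: [0.5671, -0.2616, 0.1801]
ee_rot: [-180.0, -0.0, 89.9]
ft_force: [-0.3, 0.4, 0.0]
width: 0.0748
grasp_force: 0.0
```

Run:
```python
from h import *
o=robot.get_obs();print(o['time'],o['eef_pos'],o['width'],o['ft_force'])
s=snap('side');w=snap('wrist')
P=cloud(s)*1000;a=P[(s['depth']>0)&(np.hypot(P[...,0]-567,P[...,1]+203)<30)&(P[...,2]>20)&(P[...,2]<100)]
print(a[:,2].max(),a.min(0),a.max(0))
im=np.hstack([cv2.resize(s['frame'][130:310,130:370],(400,300)),cv2.resize(w['frame'],(400,300))])
cv2.imwrite('pics/g4.png',im[:,:,::-1])
```

```text
9.0833 [ 0.56713485 -0.26160443  0.18014417] 0.074846250781611 [-0.28969945  0.37127604  0.03966406]
78.66619967066168 [ 544.36213144 -224.16144113   20.3270214 ] [ 589.28270049 -179.14581305   78.66619967]
```

View pics/g4.png

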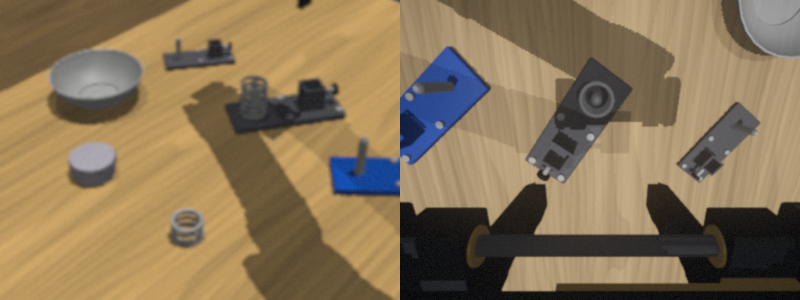

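The spring stands on the larger dark plate with the rod centred inside it: side crop (253,98), wrist crop (597,98). The short spring and tin are where they were, and the gripper is clear.

```bash
python3 -c "
from plant import robot
print(robot.finish_job())"
```

```text
the job is handed in; nothing more can be done
None
```

The tall spring is threaded over the rod of the larger dark plate and stands released on it; the short spring and tin were left alone, and I handed the job in at about 9 s.

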